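# File back into the bench pot

### The arm

A 6-joint arm with a two-finger parallel gripper is mounted at the origin on the work surface. World frame = base frame: x ahead of the robot, y to its left, z up, the work surface at z = 0. Lengths are in m, angles in degrees, forces in N, time in s.
With the tool pointing down it reaches from about 0.375 to 0.9 m from the base axis. Payload 3.1 kg.
Tool frame: the origin (TCP) lies at the very end of the fingers, on their centre line; the grasp point (between the pads) lies 19 mm behind it (grip_point_offset is the distance from the TCP to the grasp point, in m); y points along the fingers, x is the direction in which the jaws open and shut, and the axes are right-handed (so a half turn about y gives the same grasp; the last joint's range is limited). The gripper opens to 87 mm and grips with 3 to 60 N. Pads are 19 mm wide; open, the fingers measure 117 mm over their backs; the gripper's body (75 mm by 190 mm) begins 51 mm behind the grasp point.
Start: joints at [55.548, 30.224, 82.088, -0, 67.689, -10.227], TCP at [0.256, 0.57, 0.223] pointing down, gripper open.
Joint ranges: [-176.69, 176.69], [-43.24, 126.21], [12.49, 139.97], [-82, 262], [0, 151.66], [-163.58, 163.58]. Speed limits (degrees/s): [159.86, 159.86, 180, 180, 180, 180].

### API

Orientations are given as a 3x3 rotation matrix whose columns are the frame's x, y, z axes.
In Python, from rig import * gives the robot as it stands.
- The arm moves only by the tool send_rows, never from a script. Its argument "moves" is text: rows parted by semicolons, each of 5 numbers parted by spaces: the finger opening in mm, from 0 to 87, then the shift along the tool's x, y, z in mm, then the turn about the tool's y in degrees. In form: fingers dx dy dz yaw; .... A call has 1 to 20 rows; each row shifts and turns the commanded pose from where the row before left it, along the tool's axes as they then stand; what a row does not reach is not made up. A row lasts 1/12 s, in which the tool goes at most 41.7 mm and 7.16 degrees, less where a joint would pass 70% of its speed; a pose out of reach is approached as far as the arm can. A call is refused whole if a number of a shift passes 41.7 or a number of a turn 7.16, either way. A call with a gripper value outside its range is refused whole. The fingers move at their own pace and stop on an object; the grip force is fixed at half the most. Time passes only in rows, so rows that do not move let the fingers close. It gives the time, the measured TCP pose, the force and the opening at its end, in the units of the state.
- read_state(): the state, without advancing time (a new reading comes with each control period).
- capture(name): name is "scene" or "side" or "wrist"; returns a dict with "image" (420x560x3 uint8, blue, green, red), "z_map" (420x560 float32, m along the optical axis (not along the pixel's ray), 0 where there is no reading), "mtx" (3x3 intrinsics, pixels), "origin" and "rotation" of the camera in the world; the wrist camera has in their place "tool_from_camera" (4x4, takes a point from camera to tool coordinates, whose origin is the TCP and whose axes are the tool frame's). Camera axes: x right, y up, looking along -z (the intrinsics and any distortion apply to the point x, -y, -z); pixel columns grow to the right and rows downward; lengths in m; the calibration is good to about 2 mm. A picture is of the moment at which its call begins: read the wrist's pose just before it.
- hand_in(): hands the job in, once; it reports no verdict.
Trained networks look in a picture, given as the dict that the camera call returned (one of the last four; its "shot" number tells which), for a name from the list of things; names that differ only in an ending like _2 or _b are one class to them, and where a whole thing is asked for, a point or a joint stands for the part that bears it (a point fixed in the world has none). Each returns a list of dicts, best first, with "p" (0 to 1); they miss things now and then, are a little off and sometimes report something else, mostly with a low value. They report only what shows in the picture. A call takes as long as a camera call. They do not tell look-alikes from the thing itself.
- search_frame(picture, name): "bbox" ([left, top, right, bottom] in pixels, round what is visible of it).
- masks_of(picture, name): "region" (420x560 bool, what is visible of it) and "bbox" ([left, top, right, bottom] in pixels, round what is visible of it).
- mark_of(picture, name): "pixel" ([row, column] in pixels: a listed point, or the origin of a listed thing).
The state is a dict: "time_s": time; "joint_positions": joint angles; "qvel": joint speeds; "tau": joint torques, N m; "position": TCP position; "tcp_rot": TCP orientation; "force": force on the tool from outside, world axes, zero at the start; "moment": the same for the moment, N m; "opening": opening from 0.0 (shut) to 1.0 (fully open).
Only numpy, scipy, OpenCV 4.12 (cv2) and the standard library are available. Lean on these libraries where they do the work, as an engineer would, in place of code of your own. Each camera call takes 0.05 s, during which the arm holds its last target. There are 200 camera calls.

### The job

Take the flat file out of the sloped tool rest and put it away standing in the tall metal pot, handle up and blade down. Lower the blade into the pot before letting go rather than dropping it in, and leave the other two tools in the rest.

Things in the scene. Friction and masses are not known exactly. Their poses are not given: they have to be found in the camera images.
- file_mid (a point): Flat file, 0.1 kg: blade 18 x 5 mm (lower 110 mm), round wooden handle 26 mm thick (upper 80 mm). Starts in a slot of the fixed dark wood rest (3 slots 90 mm apart), leaning 35 deg from vertical, handle up, towards the robot, sides clear; lifts out up or along z. Point: mid-length on axis; blade end at z -95 mm, handle middle z +55, top z +95. z: to the handle, y: across the blade, along the row.
- pot_mouth (a point): Tall round plain metal pot, fixed to the bench, empty: 100 mm high, outer diameter 56 mm, walls 4 mm, inner diameter 48 mm, inner floor 80 mm below the rim (thick base). The point is the centre of the mouth at rim height; z is up.
- awl_mid (a point): Bradawl, stays in the rest, leaning like the file in another slot: a thin round steel shaft 6 mm thick under a short wooden handle ending in a 34 mm ball; 160 mm long. The point is half-way along it; z towards its handle.
- brush_mid (a point): Small brush, stays in the rest, leaning like the file in the remaining slot: black bristles 22 mm wide and a steel ferrule below, a slender round wooden handle 12 mm thick above; 180 mm long. The point is half-way along it; z towards its handle.
Things that resemble listed ones, but are neither listed nor needed, are in the scene too. Leave any red look-alike of the part that bears pot_mouth alone.

How it is judged (in metres and radians):
On the way:
1. the blade is at least 20 mm down inside the pot while the fingers still hold the file (horizontal distance between file_mid and pot_mouth below 0.045 m and z of file_mid in the frame of pot_mouth below 0.075 m and angle between file_mid's own z axis and vertical below 0.55 rad and contact force between the fingers and file above 0.5 N), for 0.1 s.
At the end, for the whole second after the job is handed in: The file stands at rest in the pot, handle up, its blade down on the pot's floor (middle of the file 0 to 25 mm above the rim and within 35 mm of the pot's axis) and leaning at most 31 degrees, as the pot's rim allows; the bradawl and the brush are within 30 mm of where they started (horizontal distance between file_mid and pot_mouth below 0.035 m and z of file_mid in the frame of pot_mouth between 0 and 0.025 m and angle between file_mid's own z axis and vertical below 0.55 rad and linear speed of file below 0.03 m/s and distance of each of awl_mid, brush_mid from where it was at the start of the episode below 0.03 m); the robot touches nothing.
It fails at once if the bradawl or the brush is moved more than 30 mm (distance of any of awl_mid, brush_mid from where it was at the start of the episode above 0.03 m).
It also fails if it takes over 35 s, if anything falls off the work surface, if the arm or the gripper's body presses on something with over 40 N, if the wrist force passes 120 N, or if a joint passes its speed limit or range.

## Working session

There is one attempt and no reset: what is moved stays moved. The work goes in short steps, Python scripts to look and compute and a tool call to move; the robot and the scene stay as the last step left them, time stands still between calls to the robot, and variables do not carry over. Pictures are saved under pics/ and viewed, about 8 in all and at most 12, crops included, and the job is handed in when it is done.

Besides the shell and the picture viewer there is one more tool, called after ">>>" as name(argument=value, ...) on one line, values as JSON. send_rows: Moves the arm, as the interface text tells. Its arguments: {"type":"object","properties":{"moves":{"type":"string"}},"required":["moves"]}

```bash
mkdir -p pics; ls; cat > h.py <<'E'
from rig import *
import numpy as np, cv2
def world(c,rc,d=None):
    r,q=rc; z=d if d else float(c["z_map"][int(round(r)),int(round(q))])
    K=c["mtx"]; p=np.array([(q-K[0][2])/K[0][0]*z,-(r-K[1][2])/K[1][1]*z,-z])
    return np.array(c["rotation"])@p+np.array(c["origin"])
E
python3 - <<'E'
from h import *
s=read_state(); print({k:np.round(s[k],3).tolist() for k in("time_s","position","tcp_rot","opening","force")})
for n in("scene","side"):
    c=capture(n); cv2.imwrite(f"pics/{n}0.png",c["image"]); print(n,np.round(c["origin"],3),c.get("dist"),list(c))
    for m in("file_mid","pot_mouth","awl_mid","brush_mid"):
        for d in mark_of(c,m)[:3]: print("mark",m,round(d["p"],2),np.round(d["pixel"]),np.round(world(c,d["pixel"]),3))
        for d in search_frame(c,m)[:3]: print("  box",round(d["p"],2),np.round(d["bbox"]))
E
```

```text
pics
{'time_s': 0.0, 'position': [0.256, 0.569, 0.222], 'tcp_rot': [[0.41, -0.001, -0.912], [0.912, -0.002, 0.41], [-0.002, -1.0, 0.0]], 'opening': 0.999, 'force': [0.748, 0.972, -0.131]}
scene [1.046 0.274 0.489] None ['image', 'z_map', 'mtx', 'origin', 'rotation', 'shot']
mark file_mid 0.85 [236. 381.] [0.573 0.181 0.102]
  box 0.63 [361. 172. 407. 302.]
mark pot_mouth 0.79 [190. 212.] [ 0.562 -0.124  0.084]
mark pot_mouth 0.72 [176. 169.] [ 0.556 -0.227  0.082]
  box 0.81 [153. 169. 188. 227.]
  box 0.55 [195. 185. 234. 246.]
mark awl_mid 0.97 [234. 320.] [0.594 0.095 0.089]
  box 0.76 [308. 178. 340. 282.]
mark brush_mid 0.72 [249. 450.] [0.567 0.273 0.111]
  box 0.63 [429. 186. 462. 322.]
side [ 0.188 -0.51   0.644] None ['image', 'z_map', 'mtx', 'origin', 'rotation', 'shot']
mark file_mid 0.71 [143. 243.] [0.564 0.166 0.113]
  box 0.9 [215. 117. 248. 146.]
mark pot_mouth 0.89 [218. 331.] [ 0.594 -0.092  0.083]
mark pot_mouth 0.67 [256. 371.] [ 0.594 -0.199  0.08 ]
  box 0.94 [346. 246. 389. 309.]
  box 0.62 [312. 208. 347. 269.]
mark awl_mid 0.72 [160. 271.] [0.595 0.109 0.092]
mark brush_mid 0.6 [129. 221.] [0.516 0.166 0.164]
  box 0.66 [198. 104. 217. 124.]
```

View pics/scene0.png

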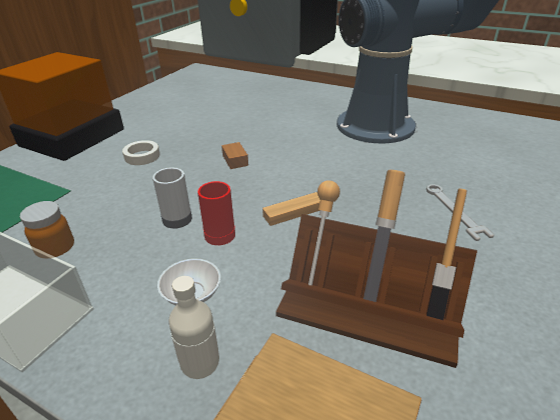

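View pics/side0.png

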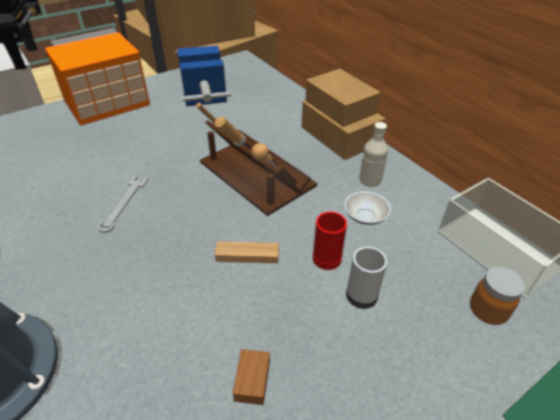

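The scene view shows the rest with the awl (ball handle, 328,190), the file in the middle slot (381,236; handle at 393,195) and the brush (450,249). The grey metal pot has its mouth at (171,176), and its red look-alike is at (215,190). The side view agrees: grey pot (368,260), red one (330,222).

Things that could be taken for the file: awl (328,190), brush (450,249), the loose wood bar (292,208) and the wrench. I choose the middle flat blade with the thick handle. For the pot I choose the grey one at (171,176), not the red one.

```bash
cat > m.py <<'E'
from h import *
def pts(c,mask):
    r,q=np.nonzero(mask&(c["z_map"]>0)); z=c["z_map"][r,q]; K=np.array(c["mtx"])
    p=np.c_[(q-K[0,2])/K[0,0]*z,-(r-K[1,2])/K[1,1]*z,-z]
    return p@np.array(c["rotation"]).T+np.array(c["origin"])
E
python3 - <<'E'
from m import *
c=capture("scene")
im=c["image"]
cv2.imwrite("pics/crop.png",cv2.resize(im[150:310,140:480],None,fx=2.3,fy=2.3,interpolation=cv2.INTER_CUBIC))
for m in("file_mid","awl_mid","brush_mid","pot_mouth"):
    for d in masks_of(c,m)[:2]:
        k=cv2.erode(d["region"].astype(np.uint8),np.ones((2,2)))>0
        P=pts(c,k); med=np.median(P,0)
        P=P[np.linalg.norm(P-med,axis=1)<.13]
        print(m,round(d["p"],2),np.round(d["bbox"]),len(P))
        if m!="pot_mouth":
            for _ in range(3):
                mu=P.mean(0); v=np.linalg.svd(P-mu,full_matrices=False)[2][0]; v*=np.sign(v[2])
                t=(P-mu)@v; e=np.linalg.norm(P-mu-t[:,None]*v,axis=1); P=P[e<.02]
            print("  axis",np.round(v,3),"lean",np.degrees(np.arccos(v[2])).round(1),"ends",np.round(mu+v*t.min(),3),np.round(mu+v*t.max(),3))
            for a in np.linspace(t.min(),t.max(),8)[:-1]:
                s=P[(((P-mu)@v)>=a)&(((P-mu)@v)<a+(t.max()-t.min())/7)]
                if len(s): print("   ",len(s),np.round(s.mean(0),3))
        else:
            R=P[P[:,2]>.094]; A=np.c_[2*R[:,:2],np.ones(len(R))]; x=np.linalg.lstsq(A,(R[:,:2]**2).sum(1),rcond=None)[0]
            print("  rim",len(R),np.percentile(P[:,2],[1,99]).round(3),"centre",x[:2].round(4),"r",np.sqrt(x[2]+x[0]**2+x[1]**2).round(4))
E
```

```text
file_mid 0.72 [360. 172. 405. 300.] 1842
  axis [-0.516 -0.066  0.854] lean 31.4 ends [0.624 0.189 0.025] [0.527 0.177 0.185]
    214 [0.618 0.189 0.037]
    218 [0.603 0.187 0.059]
    215 [0.588 0.185 0.081]
    218 [0.573 0.183 0.103]
    323 [0.564 0.182 0.129]
    329 [0.549 0.179 0.151]
    325 [0.534 0.178 0.173]
awl_mid 0.97 [303. 179. 340. 285.] 784
  axis [-0.499 -0.048  0.865] lean 30.1 ends [0.635 0.099 0.023] [0.557 0.092 0.16 ]
    70 [0.633 0.1   0.032]
    60 [0.618 0.098 0.053]
    43 [0.607 0.097 0.071]
    48 [0.593 0.095 0.091]
    77 [0.581 0.093 0.111]
    196 [0.572 0.093 0.131]
    289 [0.564 0.093 0.15 ]
brush_mid 0.84 [429. 188. 464. 319.] 1548
  axis [-0.556 -0.076  0.828] lean 34.1 ends [0.618 0.279 0.028] [0.52  0.266 0.175]
    298 [0.611 0.278 0.039]
    302 [0.597 0.276 0.06 ]
    324 [0.584 0.275 0.081]
    159 [0.569 0.273 0.102]
    156 [0.555 0.27  0.123]
    157 [0.541 0.269 0.143]
    151 [0.527 0.267 0.164]
pot_mouth 0.96 [198. 183. 234. 247.] 1847
  rim 209 [-0.   0.1] centre [ 0.5795 -0.1079] r 0.0255
pot_mouth 0.88 [154. 167. 189. 227.] 1618
  rim 191 [0.002 0.1  ] centre [ 0.5767 -0.2093] r 0.0254
```

View pics/crop.png

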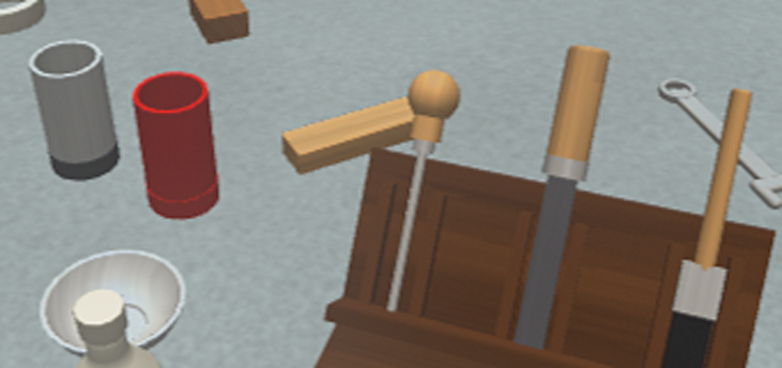

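The crop confirms the flat blade with the thick round handle is the middle tool, and the plain grey pot is on the left. Measured handle middle is about (0.540, 0.179, 0.146), and leaning geometry agrees at about 34°. The pot is at (0.577, -0.209) with its rim at 0.100.

>>> send_rows(moves="50 0 -6 0 -6.2;50 0 -6 0 -6.2;50 0 -6 0 -6.2;50 0 -6 0 -6.2;50 0 -6 0 -6.3;50 0 0 0 0")

```text
time_s: 1.65
position: [0.2568, 0.5707, 0.2539]
tcp_rot: [[-0.122, 0.002, -0.993], [0.993, 0.002, -0.122], [0.002, -1.0, -0.002]]
force: [0.3, 0.2, -1.0]
opening: 0.636
```

```bash
cat >> h.py <<'E'
def to(tgt,grip=True):
    s=read_state(); R=np.array(s["tcp_rot"]); p=np.array(s["position"])
    g=p-R[:,1]*(.019 if grip else 0)
    print("t",round(s["time_s"],2),"grasp",g.round(4),"xhead",np.degrees(np.arctan2(R[1,0],R[0,0])).round(1),"open",round(s["opening"]*87,1),"F",np.round(s["force"],1),"j",np.round(s["joint_positions"],0))
    print("shift mm tool x,y,z:",(R.T@(np.array(tgt)-g)*1000).round(1))
E
python3 - <<'E'
from m import *
to([.537,.178,.260])
c=capture("scene")
for q in [(216,300),(222,340),(243,420),(248,474),(230,365)]: print(q,world(c,q).round(3))
E
```

```text
t 1.65 grasp [0.2568 0.5706 0.2729] xhead 97.0 open 55.3 F [ 0.3  0.2 -1. ] j [ 56.  28.  80.  -0.  71. -41.]
shift mm tool x,y,z: [-423.8   12.5 -230.4]
(216, 300) [ 0.46  -0.001 -0.   ]
(222, 340) [0.574 0.118 0.106]
(243, 420) [0.562 0.233 0.101]
(248, 474) [0.407 0.308 0.001]
(230, 365) [0.571 0.156 0.103]
```

>>> send_rows(moves="55 -30 0 -16.5 0;55 -30 0 -16.5 0;55 -30 0 -16.5 0;55 -30 0 -16.5 0;55 -30 0 -16.5 0;55 -30 0 -16.5 0;55 -30 0 -16.5 0;55 -30 0 -16.5 0;55 -30 0 -16.5 0;55 -30 0 -16.5 0;55 -30 0 -16.5 0;55 -30 0 -16.5 0;55 -30 0 -16.5 0;55 -30 0 -16.5 0;55 0 0 0 0;55 0 0 0 0")

```text
time_s: 3.03
position: [0.5368, 0.179, 0.252]
tcp_rot: [[-0.114, -0.001, -0.994], [0.994, 0.0, -0.114], [0.0, -1.0, 0.001]]
force: [0.0, 0.2, 0.2]
opening: 0.634
```

```bash
python3 - <<'E'
from m import *
to([.537,.178,.150])
s=read_state();c=capture("wrist"); cv2.imwrite("pics/w1.png",c["image"])
T=np.eye(4);T[:3,:3]=s["tcp_rot"];T[:3,3]=s["position"]
M=T@np.array(c["tool_from_camera"]); c["rotation"]=M[:3,:3];c["origin"]=M[:3,3]
for d in masks_of(c,"file_mid")[:2]:
    k=cv2.erode(d["region"].astype(np.uint8),np.ones((3,3)))>0
    P=pts(c,k); print(round(d["p"],2),np.round(d["bbox"]),len(P))
    for a in np.arange(.03,.2,.02):
        S=P[(P[:,2]>a)&(P[:,2]<a+.02)]
        if len(S)>5: print(len(S),S.mean(0).round(4),np.ptp(S[:,1]).round(3))
E
```

```text
t 3.03 grasp [0.5369 0.179  0.271 ] xhead 96.5 open 55.2 F [0.  0.2 0.2] j [  7.  24.  89.   0.  68. -89.]
shift mm tool x,y,z: [-1.10e+00  1.21e+02 -1.00e-01]
0.89 [257. 170. 299. 249.] 2138
67 [0.6166 0.1876 0.0416] 0.016
82 [0.6034 0.1858 0.0607] 0.016
59 [0.5924 0.1844 0.0766] 0.016
92 [0.5677 0.1819 0.1265] 0.024
256 [0.5585 0.1802 0.1397] 0.023
294 [0.5441 0.1782 0.1603] 0.023
1288 [0.5214 0.1749 0.1808] 0.025
```

View pics/w1.png

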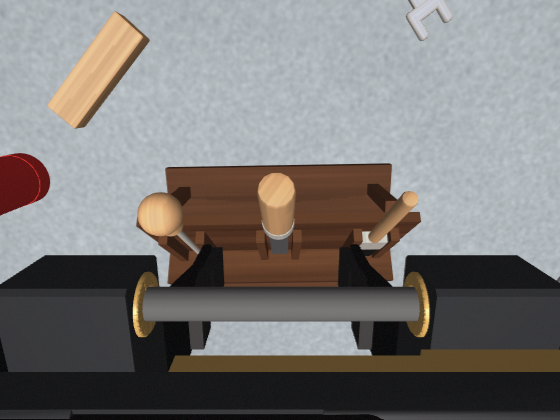

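The wrist view shows the file handle (277,205) centred between the fingers, with the awl ball (160,214) and the brush (405,200) clear on either side. The depth bins agree with the planned grasp, so I descend and grip.

>>> send_rows(moves="55 -1.5 20 0 0;55 0 20 0 0;55 0 20 0 0;55 0 20 0 0;55 0 15 0 0;55 0 14 0 0;55 0 12 0 0;55 0 0 0 0;0 0 0 0 0;0 0 0 0 0;0 0 0 0 0;0 0 0 0 0;0 0 0 0 0;0 0 0 0 0")

```text
time_s: 4.3
position: [0.5366, 0.1791, 0.1322]
tcp_rot: [[-0.12, 0.001, -0.993], [0.993, -0.0, -0.12], [-0.0, -1.0, -0.001]]
force: [-0.8, 0.8, 1.2]
opening: 0.294
```

```bash
python3 -c "
from h import *
to([.537,.178,.150])"
```

```text
t 4.3 grasp [0.5365 0.1791 0.1512] xhead 96.9 open 25.6 F [-0.8  0.8  1.2] j [  7.  33.  96.  -0.  52. -90.]
shift mm tool x,y,z: [-1.1  1.2 -0.3]
```

>>> send_rows(moves="0 0 -5 3.5 0;0 0 -10 7 0;0 0 -10 7 0;0 0 -10 7 0;0 0 -10 7 0;0 0 -10 7 0;0 0 -10 7 0;0 0 -10 7 0;0 0 -10 7 0;0 0 -10 7 0;0 0 -20 0 0;0 0 -20 0 0;0 0 -20 0 0;0 0 -20 0 0;0 0 -20 0 0;0 0 0 0 0;0 0 0 0 0")

```text
time_s: 5.72
position: [0.4698, 0.1712, 0.3274]
tcp_rot: [[-0.12, 0.001, -0.993], [0.993, 0.0, -0.12], [0.0, -1.0, -0.001]]
force: [0.4, 0.5, -2.5]
opening: 0.289
```

```bash
cat > f.py <<'E'
from m import *
def fit(n):
    c=capture(n)
    for d in masks_of(c,"file_mid")[:1]:
        P=pts(c,cv2.erode(d["region"].astype(np.uint8),np.ones((2,2)))>0); P=P[np.linalg.norm(P-np.median(P,0),axis=1)<.13]
        for _ in range(3):
            mu=P.mean(0); v=np.linalg.svd(P-mu,full_matrices=False)[2][0]; v*=np.sign(v[2])
            t=(P-mu)@v; P=P[np.linalg.norm(P-mu-t[:,None]*v,axis=1)<.02]
        print(n,round(d["p"],2),np.round(d["bbox"]),"axis",v.round(3),"lean",np.degrees(np.arccos(v[2])).round(1),"ends",(mu+v*t.min()).round(3),(mu+v*t.max()).round(3))
        B=P[np.argsort((P-mu)@v)][:len(P)//2]; w=np.linalg.svd(B-B.mean(0),full_matrices=False)[2][0]; w*=np.sign(w[2]); print(" blade lean",np.degrees(np.arccos(w[2])).round(1),w.round(3))
    return c
E
python3 - <<'E'
from f import *
to([.537,-.209,.340])
c=fit("scene"); cv2.imwrite("pics/s2.png",c["image"]); fit("side")
E
```

```text
t 5.72 grasp [0.4697 0.1712 0.3464] xhead 96.9 open 25.2 F [ 0.4  0.5 -2.5] j [  7.  14.  92.   0.  75. -90.]
shift mm tool x,y,z: [-385.5    6.4  -21.2]
scene 0.87 [388.   7. 439. 163.] axis [-0.513 -0.049  0.857] lean 31.0 ends [0.557 0.182 0.219] [0.461 0.173 0.379]
 blade lean 33.9 [-0.555 -0.055  0.83 ]
side 0.72 [165.  26. 236.  99.] axis [-0.571 -0.061  0.819] lean 35.0 ends [0.552 0.172 0.22 ] [0.446 0.161 0.371]
 blade lean 35.1 [-0.564 -0.108  0.819]
```

View pics/s2.png

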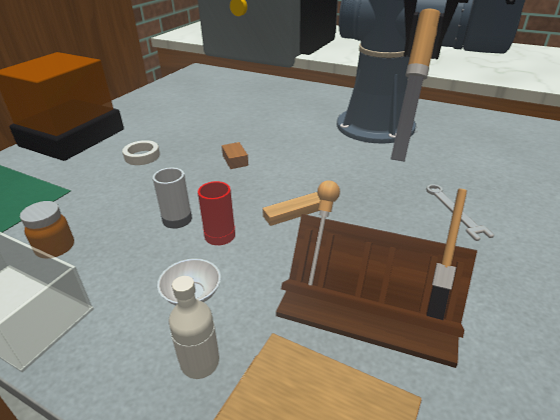

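The scene view shows the file lifted clear and held at about 35° lean, with its blade tip at (400,158). The awl and brush are unmoved in the rest and the grey pot is at (171,176). Next I carry it over the pot.

>>> send_rows(moves="0 -10 0 0 0;0 -20 0 0 0;0 -25 0 -5 0;0 -25 0 -5 0;0 -25 0 -5 0;0 -25 0 -5 0;0 -25 0 -5 0;0 -25 0 -5 0;0 -25 0 -5 0;0 -25 0 -5 0;0 -25 0 -5 0;0 -25 0 -5 0;0 -25 0 0 0;0 -25 0 0 0;0 -25 0 0 0;0 -20 0 0 0;0 -10 0 0 0;0 0 0 0 0;0 0 0 0 0")

```text
time_s: 7.5
position: [0.5653, -0.205, 0.3257]
tcp_rot: [[-0.119, -0.002, -0.993], [0.993, 0.002, -0.119], [0.002, -1.0, 0.002]]
force: [-0.4, 0.5, -1.2]
opening: 0.293
```

```bash
python3 - <<'E'
from f import *
to([.4986,-.2187,.257])
fit("scene"); c=fit("side"); cv2.imwrite("pics/s3.png",c["image"])
for d in masks_of(c,"pot_mouth")[:2]:
    P=pts(c,d["region"]); R=P[P[:,2]>.094]; A=np.c_[2*R[:,:2],np.ones(len(R))]; x=np.linalg.lstsq(A,(R[:,:2]**2).sum(1),rcond=None)[0]
    print(d["bbox"],len(R),"centre",x[:2].round(4),np.sqrt(x[2]+x[0]**2+x[1]**2).round(4))
E
```

```text
t 7.5 grasp [ 0.5653 -0.205   0.3447] xhead 96.8 open 25.5 F [-0.4  0.5 -1.2] j [ -31.   23.   78.    0.   79. -127.]
shift mm tool x,y,z: [-5.8 87.8 67.7]
scene 0.81 [122.   3. 154. 133.] axis [-0.508 -0.035  0.861] lean 30.6 ends [ 0.65  -0.193  0.218] [ 0.558 -0.199  0.374]
 blade lean 34.6 [-0.564 -0.065  0.823]
side 0.9 [372. 108. 416. 187.] axis [-0.563 -0.059  0.824] lean 34.5 ends [ 0.63  -0.202  0.243] [ 0.541 -0.212  0.373]
 blade lean 39.1 [-0.624 -0.096  0.776]
[344.4, 245.5, 385.3, 309.7] 280 centre [ 0.574  -0.2126] 0.0257
[248.0, 143.3, 277.0, 166.4] 286 centre [0.559  0.0889] 0.0165
```

>>> send_rows(moves="0 -1 10 12 0;0 -1 10 15 0;0 -1 10 15 0;0 -2 10 15 0;0 -2 10 12 0;0 0 10 0 0;0 0 10 0 0;0 0 10 0 0;0 0 0 0 0;0 0 0 0 0")

```text
time_s: 8.58
position: [0.4987, -0.2199, 0.2458]
tcp_rot: [[-0.12, -0.001, -0.993], [0.993, 0.001, -0.12], [0.001, -1.0, 0.001]]
force: [0.6, -0.5, -1.8]
opening: 0.289
```

```bash
python3 - <<'E'
from f import *
to([.497,-.220,.257])
c=fit("side"); d=fit("scene")
a=cv2.resize(c["image"][100:330,260:460],None,fx=2,fy=2);b=cv2.resize(d["image"][30:260,80:280],None,fx=2,fy=2)
cv2.imwrite("pics/s4.png",np.hstack([a,b]))
E
```

```text
t 8.58 grasp [ 0.4987 -0.2199  0.2648] xhead 96.9 open 25.2 F [ 0.6 -0.5 -1.8] j [ -36.   22.   92.    0.   66. -132.]
shift mm tool x,y,z: [0.1 7.8 1.7]
side 0.78 [332. 187. 382. 245.] axis [-0.577 -0.032  0.816] lean 35.3 ends [ 0.557 -0.223  0.176] [ 0.475 -0.227  0.292]
 blade lean 37.3 [-0.6   -0.089  0.795]
scene 0.61 [154.  47. 182. 160.] axis [-0.509 -0.039  0.86 ] lean 30.7 ends [ 0.584 -0.208  0.138] [ 0.491 -0.216  0.297]
 blade lean 34.8 [-0.568 -0.061  0.821]
```

View pics/s4.png

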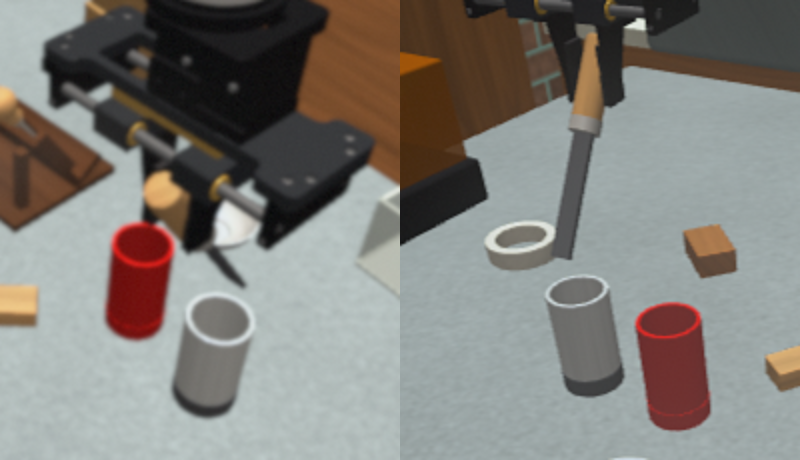

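The left half (side view) shows the blade tip just short of and above the grey pot's mouth (220,315). The right half (scene view) shows the tip (563,257) over the pot's mouth (578,290). I lower it about 35 mm into the mouth.

>>> send_rows(moves="0 0 8 0 0;0 0 8 0 0;0 0 8 0 0;0 0 8 0 0;0 0 8 0 0;0 0 8 0 0;0 0 8 0 0;0 0 8 0 0;0 0 7 0 0;0 0 0 0 0")

```text
time_s: 9.62
position: [0.4973, -0.2197, 0.1738]
tcp_rot: [[-0.12, -0.003, -0.993], [0.993, 0.002, -0.12], [0.002, -1.0, 0.003]]
force: [0.4, 0.4, -1.1]
opening: 0.293
```

```bash
python3 - <<'E'
from f import *
to([.497,-.220,.192])
d=fit("scene")
b=cv2.resize(d["image"][60:240,100:300],None,fx=3,fy=3)
cv2.imwrite("pics/s5.png",b)
E
```

```text
t 9.62 grasp [ 0.4974 -0.2197  0.1928] xhead 96.9 open 25.5 F [ 0.4  0.4 -1.1] j [ -36.   28.   97.   -0.   56. -132.]
shift mm tool x,y,z: [-0.3  0.8  0.4]
scene 0.93 [165.  88. 187. 183.] axis [-0.492 -0.035  0.87 ] lean 29.5 ends [ 0.57  -0.209  0.082] [ 0.489 -0.215  0.227]
 blade lean 34.6 [-0.565 -0.059  0.823]
```

View pics/s5.png

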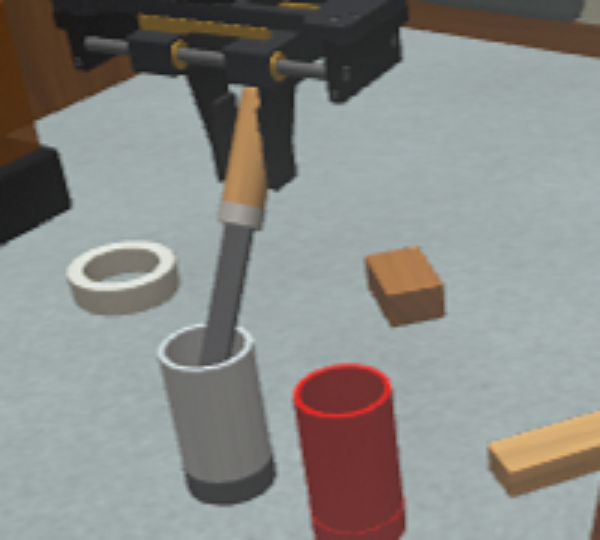

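The blade is inside the grey pot's mouth (crop 215,350), with no contact force yet. I push the hand over the pot so the wall turns the file upright in the pads.

>>> send_rows(moves="0 0 0 -3 0;0 0 0 -3 0;0 0 0 -3 0;0 0 0 -3 0;0 0 0 -3 0;0 0 0 -3 0;0 0 0 -3 0;0 0 0 -3 0;0 0 0 0 0")

```text
time_s: 10.47
position: [0.5225, -0.2173, 0.1754]
tcp_rot: [[-0.12, 0.0, -0.993], [0.993, 0.0, -0.12], [0.0, -1.0, -0.0]]
force: [-2.7, -1.2, -0.1]
opening: 0.292
```

```bash
python3 - <<'E'
from f import *
to([.497,-.220,.192]); fit("scene")
E
```

```text
t 10.47 grasp [ 0.5225 -0.2173  0.1944] xhead 96.9 open 25.4 F [-2.7 -1.2 -0.1] j [ -34.   29.   93.    0.   57. -131.]
shift mm tool x,y,z: [ 0.3  2.4 25.6]
scene 0.97 [162.  93. 183. 183.] axis [-0.39  -0.028  0.92 ] lean 23.0 ends [ 0.578 -0.208  0.087] [ 0.518 -0.212  0.229]
 blade lean 26.4 [-0.444 -0.015  0.896]
```

>>> send_rows(moves="0 0 0 -3 0;0 0 0 -3 0;0 0 1 -3 0;0 0 2 -3 0;0 0 2 -3 0;0 0 2 -2 0;0 0 2 0 0;0 0 2 0 0;0 0 0 0 0")

```text
time_s: 11.32
position: [0.539, -0.2152, 0.1638]
tcp_rot: [[-0.12, -0.0, -0.993], [0.993, 0.0, -0.12], [0.0, -1.0, -0.0]]
force: [-2.7, 0.0, -1.9]
opening: 0.293
```

```bash
python3 - <<'E'
from f import *
to([.538,-.220,.167]); d=fit("scene")
cv2.imwrite("pics/s6.png",cv2.resize(d["image"][60:240,100:300],None,fx=3,fy=3))
E
```

```text
t 11.32 grasp [ 0.539  -0.2152  0.1828] xhead 96.9 open 25.5 F [-2.7  0.  -1.9] j [ -33.   31.   92.    0.   57. -130.]
shift mm tool x,y,z: [-4.6 15.8  1.6]
scene 0.61 [160. 102. 181. 184.] axis [-0.27  -0.027  0.962] lean 15.8 ends [ 0.576 -0.207  0.087] [ 0.539 -0.21   0.218]
 blade lean 16.9 [-0.286  0.054  0.957]
```

View pics/s6.png

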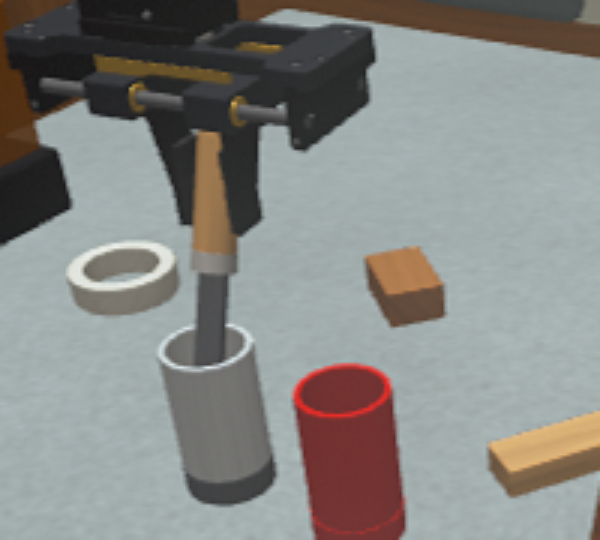

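The file now leans about 17°, with the blade well down in the grey pot. I lower it onto the floor, which should be about 15 mm further.

>>> send_rows(moves="0 0 2 0 0;0 0 2 0 0;0 0 2 0 0;0 0 2 0 0;0 0 2 0 0;0 0 2 0 0;0 0 1 0 0;0 0 0 0 0")

```text
time_s: 12.08
position: [0.5389, -0.2153, 0.1512]
tcp_rot: [[-0.12, -0.0, -0.993], [0.993, 0.0, -0.12], [0.0, -1.0, 0.0]]
force: [-1.7, 0.4, -0.8]
opening: 0.291
```

>>> send_rows(moves="0 0 1 0 0;0 0 1 0 0;0 0 0 0 0")

```text
time_s: 12.33
position: [0.539, -0.2154, 0.1494]
tcp_rot: [[-0.12, 0.0, -0.993], [0.993, 0.0, -0.12], [0.0, -1.0, -0.0]]
force: [-2.1, 0.4, -0.6]
opening: 0.288
```

>>> send_rows(moves="0 0 1 0 0;0 0 1 0 0;0 0 1 0 0;0 0 0 0 0")

```text
time_s: 12.67
position: [0.539, -0.2154, 0.1463]
tcp_rot: [[-0.12, 0.0, -0.993], [0.993, 0.0, -0.12], [0.0, -1.0, -0.0]]
force: [-1.5, 0.7, -0.7]
opening: 0.29
```

```bash
python3 - <<'E'
from f import *
to([.538,-.220,.167]); d=fit("scene")
E
```

```text
t 12.67 grasp [ 0.539  -0.2154  0.1653] xhead 96.9 open 25.2 F [-1.5  0.7 -0.7] j [ -33.   32.   93.    0.   55. -130.]
shift mm tool x,y,z: [-4.5 -1.7  1.5]
scene 0.9 [163. 112. 180. 184.] axis [-0.261 -0.031  0.965] lean 15.2 ends [ 0.571 -0.207  0.083] [ 0.54  -0.211  0.199]
 blade lean 14.8 [-0.236  0.098  0.967]
```

>>> send_rows(moves="0 0 1 0 0;0 0 1 0 0;0 0 0 0 0")

```text
time_s: 13.02
position: [0.5389, -0.2155, 0.145]
tcp_rot: [[-0.12, 0.0, -0.993], [0.993, -0.0, -0.12], [-0.0, -1.0, -0.0]]
force: [-4.2, 0.5, 4.3]
opening: 0.293
```

>>> send_rows(moves="0 0 1 0 0;0 0 1 0 0;0 0 0 0 0")

```text
time_s: 13.27
position: [0.5388, -0.2157, 0.1447]
tcp_rot: [[-0.12, 0.0, -0.993], [0.993, -0.001, -0.12], [-0.001, -1.0, -0.0]]
force: [-7.8, 0.6, 12.9]
opening: 0.292
```

The blade is on the floor, with the vertical force up to 13 N. I relax slightly, release, and retreat upward.

>>> send_rows(moves="0 0 -3 0 0;0 0 0 0 0;60 0 0 0 0;60 0 0 0 0;60 0 0 0 0;60 0 0 0 0;60 0 0 0 0;60 0 0 0 0;60 0 -8 0 0;60 0 -15 0 0;60 0 -20 0 0;60 0 -20 0 0;60 0 -20 0 0;60 0 -20 0 0;60 0 -20 0 0;60 0 0 0 0;60 0 0 0 0")

```text
time_s: 14.68
position: [0.5396, -0.2157, 0.2701]
tcp_rot: [[-0.12, 0.003, -0.993], [0.993, -0.002, -0.12], [-0.002, -1.0, -0.003]]
force: [-0.7, -0.3, -0.8]
opening: 0.689
```

```bash
python3 - <<'E'
from f import *
to([.538,-.220,.167]); d=fit("scene"); e=fit("side")
for m in("file_mid","awl_mid","brush_mid"):
    for k in mark_of(d,m)[:1] if 0 else []: pass
d=capture("scene")
for m in("file_mid","awl_mid","brush_mid"):
    for k in mark_of(d,m)[:2]: print(m,round(k["p"],2),np.round(k["pixel"]),world(d,k["pixel"]).round(3))
cv2.imwrite("pics/s7.png",d["image"])
E
```

```text
t 14.68 grasp [ 0.5396 -0.2157  0.2891] xhead 96.9 open 59.9 F [-0.7 -0.3 -0.8] j [ -33.   24.   85.    0.   71. -130.]
shift mm tool x,y,z: [ -3.8 122.1   2.4]
scene 0.84 [165. 113. 187. 180.] axis [-0.393 -0.013  0.92 ] lean 23.1 ends [ 0.568 -0.21   0.081] [ 0.52  -0.211  0.194]
 blade lean 19.0 [-0.321  0.053  0.946]
side 0.69 [340. 233. 371. 270.] axis [-0.416  0.04   0.908] lean 24.7 ends [ 0.553 -0.229  0.095] [ 0.509 -0.224  0.192]
 blade lean 27.2 [-0.453 -0.064  0.889]
file_mid 0.95 [166. 174.] [ 0.555 -0.211  0.107]
awl_mid 0.77 [233. 318.] [0.594 0.093 0.091]
brush_mid 0.87 [250. 450.] [0.566 0.273 0.108]
brush_mid 0.56 [168. 172.] [ 0.557 -0.215  0.102]
```

View pics/s7.png

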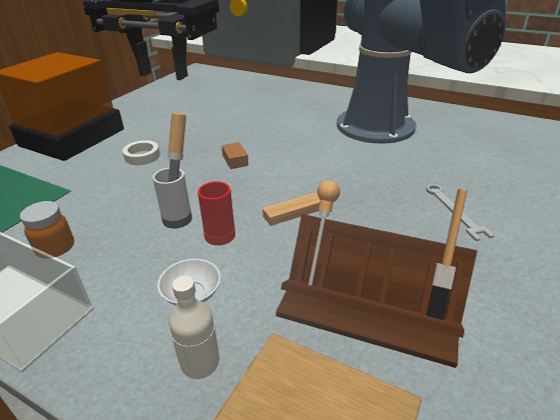

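The file stands in the grey pot (177,140) leaning about 25°. Its middle is about 21 mm off the pot's axis and 6 mm above the rim. The awl and brush are unmoved, and the gripper is clear.

```bash
python3 -c "
from rig import *
print(hand_in())"
```

```text
the job is handed in; nothing more can be done
None
```

The file is standing in the grey metal pot, handle up and blade on the floor, and I handed the job in at about 15 s; it reports no verdict. I gripped it by the handle and lifted it out along its slot. With the blade held inside the pot, I pushed the hand sideways so the wall turned the file from 35° to about 15°. I then lowered it until it touched the floor (13 N) and let go.

**Last checks, before handing in:**
- **File:** it leans about 25° (limit 31°). Its middle is about 21 mm from the pot's axis (limit 35 mm) and roughly 6 mm above the rim (allowed 0 to 25 mm).
- **Awl and brush:** their measured positions are within about 3 mm of where they started.
- **Gripper:** it is open and about 90 mm above the top of the file, touching nothing.

**Disagreements:** lean fits from the two cameras ranged from 19° to 27°, because much of the blade is hidden in the pot. Two pot-centre fits also differed by about 4 mm. On the last picture the network gave a false second "brush" on the file (p 0.56), which I ignored.

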